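# Sieve a field stone sample

### The job

Sieve the stone sample from the field: pick up the orange sieve and shake it over the square metal pan until all four small stones have dropped through into the pan and only the three large ones are left in the sieve. Then tip the large stones out over the sieve's spout into the blue tray, and put the empty sieve down on the pan, level and fully home with its skirt inside the pan's rim. Do not disturb the mug or the mouse.

Things in the scene. Friction and masses are not known exactly. Their poses are not given: they have to be found in the camera images.
- sieve: Loose square orange sieve with the stones in it, 0.30 kg. Origin: centre of the underside of its skirt; z up, spout on its +y side. Skirt: 170 x 170 mm outside, z 0 to 22 mm. Above the plate, orange walls up to z 73 on the +x, -x and -y sides, 170 mm apart inside; the +y side is open, with a spout. A straight black grip bar runs along x over the middle
- sieve_plate (a point): Centre of the sieve plate's upper face, (0, 0, 28) mm in the sieve's frame. Steel plate 196 x 196 mm, z 22 to 28, overhanging the skirt by 13 mm all round; 3 x 3 square holes of 27 mm at 44 mm pitch. Small stones can sit on the plain plate between and around the holes until shaken or rocked loose
- sieve_bar (a point): Middle of the sieve's grip bar, (0, 0, 105) mm in the sieve's frame. Bar: 16 mm wide (along the sieve's y), 26 mm tall (z 92 to 118), flat-sided, 180 mm free between its end posts along the sieve's x; 64 mm free height between plate and bar. Axes as the sieve's
- sieve_spout (a point): Middle of the lip of the sieve's spout, (0, 117, 38) mm in the sieve's frame. The spout is a ramp across the sieve's full inner width, rising at 20 degrees from the plate at y 85 to this lip. To tip large stones out, the spout side must go down by about 45 degrees or more (they may sit in the holes and on the ramp)
- pan: Fixed square metal pan without lid. Origin: centre of its underside, axes along its sides. 182 x 182 mm outside, 174 x 174 mm inside (walls 4 mm), rim at z 70, on a 200 x 200 mm rubber foot 3 mm thick, inner floor at z 4. The sieve's skirt fits into it with 2 mm of play each side, in any of the four quarter turns; the sieve then hangs on the rim by its overhanging plate, its origin 48 mm above the pan's
- tray: Fixed blue plastic tray, 230 x 230 mm outside, walls 5 mm, rim at z 60, open on top. Origin: centre of its underside, axes along its sides
- small1: Small brownish round stone, 21 mm across, 19 mm high with small flats above and below, 12 g; passes through the sieve's holes. Origin: its centre
- small2: Small brownish round stone, 21 mm across, 19 mm high with small flats above and below, 12 g; passes through the sieve's holes. Origin: its centre
- small3: Small brownish round stone, 21 mm across, 19 mm high with small flats above and below, 12 g; passes through the sieve's holes. Origin: its centre
- small4: Small brownish round stone, 21 mm across, 19 mm high with small flats above and below, 12 g; passes through the sieve's holes. Origin: its centre
- large1: Large grey rounded stone, 52 mm across, 42 mm high with flats above and below, 105 g; does not pass the holes. Origin: its centre
- large2: Large grey rounded stone, 52 mm across, 42 mm high with flats above and below, 105 g; does not pass the holes. Origin: its centre
- large3: Large grey rounded stone, 52 mm across, 42 mm high with flats above and below, 105 g; does not pass the holes. Origin: its centre
- mug: White mug, 80 mm across, 90 mm high, loose; bystander. Origin: centre of its underside
- mouse: Black computer mouse, 105 x 62 x 34 mm, loose; bystander. Origin: centre of its underside
Mind the look-alikes: they are no part of the job. What is shaped like the large3 but red or yellow is not meant. What is shaped like the large2 but red or turquoise is not meant.

How it is judged:
On the way, in this order (a step that is already met when the one before it is completed fails the run):
1. all four small stones are in the pan while all three large ones are still in the sieve (x of small1 in the frame of pan between -0.087 and 0.087 m and y of small1 in the frame of pan between -0.087 and 0.087 m and z of small1 in the frame of pan between 0 and 0.055 m and x of small2 in the frame of pan between -0.087 and 0.087 m and y of small2 in the frame of pan between -0.087 and 0.087 m and z of small2 in the frame of pan between 0 and 0.055 m and x of small3 in the frame of pan between -0.087 and 0.087 m and y of small3 in the frame of pan between -0.087 and 0.087 m and z of small3 in the frame of pan between 0 and 0.055 m and x of small4 in the frame of pan between -0.087 and 0.087 m and y of small4 in the frame of pan between -0.087 and 0.087 m and z of small4 in the frame of pan between 0 and 0.055 m and x of large1 in the frame of sieve between -0.125 and 0.125 m and y of large1 in the frame of sieve between -0.125 and 0.125 m and z of large1 in the frame of sieve between 0.02 and 0.1 m and x of large2 in the frame of sieve between -0.125 and 0.125 m and y of large2 in the frame of sieve between -0.125 and 0.125 m and z of large2 in the frame of sieve between 0.02 and 0.1 m and x of large3 in the frame of sieve between -0.125 and 0.125 m and y of large3 in the frame of sieve between -0.125 and 0.125 m and z of large3 in the frame of sieve between 0.02 and 0.1 m), for 0.1 s.
2. the sieve is tipped (more than 23 degrees) over the tray (angle between sieve's own z axis and vertical above 0.4 rad and horizontal distance between sieve and tray below 0.28 m), for 0.05 s.
3. all three large stones lie in the tray (x of large1 in the frame of tray between -0.11 and 0.11 m and y of large1 in the frame of tray between -0.11 and 0.11 m and z of large1 in the frame of tray between 0 and 0.075 m and x of large2 in the frame of tray between -0.11 and 0.11 m and y of large2 in the frame of tray between -0.11 and 0.11 m and z of large2 in the frame of tray between 0 and 0.075 m and x of large3 in the frame of tray between -0.11 and 0.11 m and y of large3 in the frame of tray between -0.11 and 0.11 m and z of large3 in the frame of tray between 0 and 0.075 m), for 0.2 s.
At the end, for the whole second after the job is handed in: The four small stones lie in the pan (centres inside its walls, below its rim), the three large ones in the tray, all at rest; the sieve is seated on the pan: level within 2 degrees, centred within 6 mm, its origin within 3.5 mm of the seated height (48 mm above the pan's underside), at rest (all of step 3 and x of small1 in the frame of pan between -0.087 and 0.087 m and y of small1 in the frame of pan between -0.087 and 0.087 m and z of small1 in the frame of pan between 0 and 0.055 m and x of small2 in the frame of pan between -0.087 and 0.087 m and y of small2 in the frame of pan between -0.087 and 0.087 m and z of small2 in the frame of pan between 0 and 0.055 m and x of small3 in the frame of pan between -0.087 and 0.087 m and y of small3 in the frame of pan between -0.087 and 0.087 m and z of small3 in the frame of pan between 0 and 0.055 m and x of small4 in the frame of pan between -0.087 and 0.087 m and y of small4 in the frame of pan between -0.087 and 0.087 m and z of small4 in the frame of pan between 0 and 0.055 m and horizontal distance between sieve and pan below 0.006 m and z of sieve in the frame of pan between 0.044 and 0.0515 m and angle between sieve's own z axis and vertical below 0.04 rad and linear speed of sieve below 0.02 m/s and linear speed of each of small1, small2, small3, small4, large1, large2, large3 below 0.05 m/s); the robot touches nothing.
It fails at once if the mug is pushed by more than 30 mm (distance of mug from where it was at the start of the episode above 0.03 m).
It fails at once if the mouse is pushed by more than 30 mm (distance of mouse from where it was at the start of the episode above 0.03 m).
It also fails if it takes over 72 s, if anything falls off the work surface, if the arm or the gripper's body presses on something with over 40 N, if the wrist force passes 120 N, or if a joint passes its speed limit or range.

### The arm

A 6-joint arm with a two-finger parallel gripper is mounted at the origin on the work surface. World frame = base frame: x ahead of the robot, y to its left, z up, the work surface at z = 0. Lengths are in m, angles in rad, forces in N, time in s.
With the tool pointing down it reaches from about 0.4 to 0.925 m from the base axis. Payload 12.5 kg.
Tool frame: the origin (TCP) lies at the very end of the fingers, on their centre line; the grasp point (between the pads) lies 19 mm behind it; x points along the fingers, y is the direction in which the jaws open and shut, and the axes are right-handed (so a half turn about x gives the same grasp; the last joint's range is limited). The gripper opens to 95 mm and grips with 3 to 60 N. Pads are 20 mm wide; open, the fingers measure 119 mm over their backs; the gripper's body (75 mm by 180 mm) begins 59 mm behind the grasp point.
Start: joints at [-1.295, 0.491, 1.559, -0, 1.092, -0.106], TCP at [0.233, -0.58, 0.215] pointing down, gripper open.
Joint ranges: [-3.1, 3.1], [-0.84, 2.19], [0.05, 2.79], [-1.13, 4.28], [0.06, 2.93], [-2.69, 2.69]. Speed limits (rad/s): [2.22, 2.22, 2.79, 3.14, 3.14, 3.14].

### API

Orientations are given as a 3x3 rotation matrix whose columns are the frame's x, y, z axes.
In Python, from cell import robot, claw, inverse_kinematics, sensors, cams, order gives the robot as it stands. Calls block until the motion is done:
- robot.movep(position, orientation): joint-space move of the TCP to a pose.
- robot.line_to(position, speed=0.15, ori=None): straight line of the TCP; ori=None keeps the orientation; speed is the mean speed in m/s.
- robot.set_joints(angles): joint-space move.
- claw.command_gripper(opening): opening from 0.0 (shut) to 1.0 (fully open); the grip force is fixed at half the most; returns when the fingers have stopped.
- robot.sleep(seconds).
- inverse_kinematics(position, orientation): joint angles nearest the present ones, or None.
- sensors.get_state(): the state.
- cams.capture(name): name is "scene" or "side" or "wrist"; returns (picture, depth): 400x640x3 uint8, blue, green, red; 400x640 float32, m along the optical axis (not along the pixel's ray), 0 where there is no reading.
- cams.camera_model(name): a dict with "intrinsics" (3x3 intrinsics, pixels), "R" (3x3) and "t" (3): a world point X has camera coordinates R X + t; the wrist camera has in their place "mount" (4x4, takes a point from camera to tool coordinates, whose origin is the TCP and whose axes are the tool frame's). Camera axes: x right, y down, z forward; pixel columns grow to the right and rows downward; lengths in m; the calibration is good to about 2 mm. The wrist camera is an equidistant fisheye: a pixel r from the principal point sees the ray r / f radians off the axis. A picture is of the moment at which its call begins: read the wrist's pose just before it. camera_model takes no time and is no camera call.
A pose or a line that the arm cannot do raises robot.Unreachable and nothing moves.
- order.sign_off(): hands the job in, once; it reports no verdict.
The state is a dict: "clock": time; "joint_positions": joint angles; "joint_vel": joint speeds; "joint_efforts": joint torques, N m; "ee_pos": TCP position; "eef_rot": TCP orientation; "ft_force": force on the tool from outside, world axes, zero at the start; "ft_torque": the same for the moment, N m; "opening": opening from 0.0 (shut) to 1.0 (fully open).
Only numpy, scipy, OpenCV 4.12 (cv2) and the standard library are available. Lean on these libraries where they do the work, as an engineer would, in place of code of your own. Each camera call takes 0.05 s, during which the arm holds its last target. There are 200 camera calls.

## Working session

There is one attempt and no reset: what is moved stays moved. The work goes in short steps, each a Python script; the robot and the scene stay as the last script left them, time stands still between calls to the robot, and variables do not carry over. Pictures are saved under pics/ and viewed, about 8 in all and at most 12, crops included, and the job is handed in when it is done.

```bash
ls; mkdir -p pics
python3 - <<'E'
from cell import robot, claw, inverse_kinematics, sensors, cams, order
import cv2, numpy as np
for n in ["scene","side"]:
    p,d=cams.capture(n); cv2.imwrite(f"pics/{n}0.png",p); np.save(f"pics/{n}0.npy",d)
    m=cams.camera_model(n); print(n,m["intrinsics"],m["R"],m["t"])
print(cams.camera_model("wrist"))
s=sensors.get_state(); print(s["clock"],s["ee_pos"],s["eef_rot"],s["ft_force"])
E
```

```text
pics
scene [[404.88570562   0.         316.47445352]
 [  0.         404.88570562 201.0785519 ]
 [  0.           0.           1.        ]] [[-0.32284137  0.94644995  0.00243675]
 [ 0.68743147  0.23625628 -0.68674664]
 [-0.65054702 -0.22003513 -0.72689278]] [ 0.07905932 -0.24905252  1.44801005]
side [[441.94409478   0.         327.97236052]
 [  0.         441.94409478 205.29240415]
 [  0.           0.           1.        ]] [[ 0.83217799 -0.55444316 -0.00851886]
 [-0.33954268 -0.49736212 -0.79833683]
 [ 0.43839543  0.66725086 -0.60215093]] [-0.33662864  0.27876469  1.23256851]
{'intrinsics': array([[309.70691629,   0.        , 321.11787929],
       [  0.        , 309.70691629, 198.48680739],
       [  0.        ,   0.        ,   1.        ]]), 'mount': array([[-8.22490829e-04, -2.68104948e-01,  9.63389361e-01,
        -1.70296123e-01],
       [ 9.99999572e-01, -6.28725068e-04,  6.78776621e-04,
        -3.52250785e-04],
       [ 4.23723670e-04,  9.63389507e-01,  2.68105351e-01,
        -7.56918396e-02],
       [ 0.00000000e+00,  0.00000000e+00,  0.00000000e+00,
         1.00000000e+00]])}
0.1 [ 0.23282824 -0.57978752  0.21413382] [[-2.33794784e-04  3.72546056e-01 -9.28013675e-01]
 [ 9.51337045e-04 -9.28013198e-01 -3.72546104e-01]
 [-9.99999520e-01 -9.69953123e-04 -1.37452219e-04]] [ 0.3509997  -0.29929559  0.29877838]
```

View pics/scene0.png

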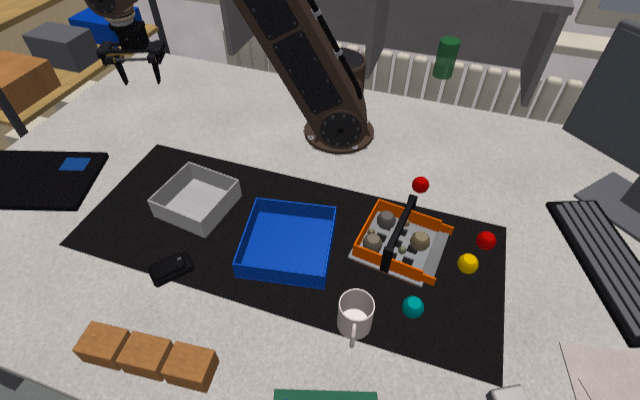

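View pics/side0.png

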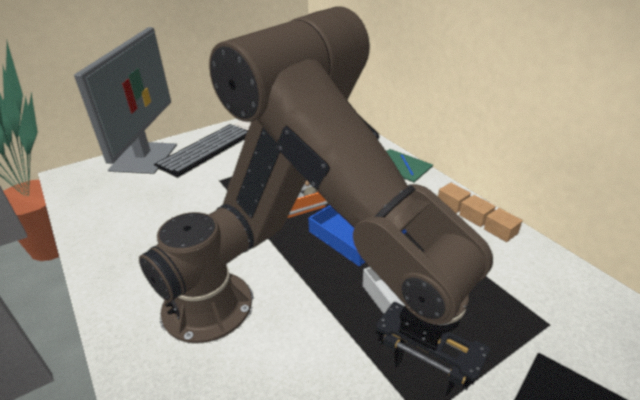

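```bash
cat > h.py <<'E'
import numpy as np, cv2
def cloud(cams,name,d):
    m=cams.camera_model(name);K=m["intrinsics"];v,u=np.mgrid[:400,:640]
    c=np.stack([(u-K[0,2])/K[0,0]*d,(v-K[1,2])/K[1,1]*d,d],-1)
    return (c-m["t"])@m["R"]
def proj(cams,name,X):
    m=cams.camera_model(name);c=m["R"]@np.asarray(X)+m["t"];p=m["intrinsics"]@c;return p[:2]/p[2]
def ray(cams,name,u,v,z):
    m=cams.camera_model(name);K=m["intrinsics"];r=m["R"].T@np.linalg.inv(K)@[u,v,1];o=-m["R"].T@m["t"]
    return o+r*(z-o[2])/r[2]
E
python3 - <<'E'
from cell import cams
from h import *
im=cv2.imread("pics/scene0.png");d=np.load("pics/scene0.npy");P=cloud(cams,"scene",d)
cv2.imwrite("pics/c1.png",cv2.resize(im[180:300,330:490],None,fx=5,fy=5,interpolation=cv2.INTER_CUBIC))
# top-down render, coloured; 1.25mm/px ; x up, y left
H=np.full((560,800),-9.);R=np.zeros((560,800,3),np.uint8)
q=P[d>0];c=im[d>0]
for p,b in zip(q,c):
    i=int((0.9-p[0])/.00125);j=int((0.5-p[1])/.00125)
    if 0<=i<560 and 0<=j<800 and p[2]<.2:
        s=np.s_[max(i-1,0):i+2,max(j-1,0):j+2]
        k=H[s]<p[2];R[s][k]=b;H[s][k]=p[2]
for k in range(0,800,80): cv2.putText(R,f"{.5-k*.00125:.1f}",(k,10),0,.35,(0,255,255));cv2.line(R,(k,0),(k,559),(80,80,0),1)
for k in range(0,560,80): cv2.putText(R,f"{.9-k*.00125:.1f}",(0,k+10),0,.35,(0,255,0));cv2.line(R,(0,k),(799,k),(80,80,0),1)
cv2.imwrite("pics/top.png",R)
E
```

```text
(no output)
```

View pics/c1.png

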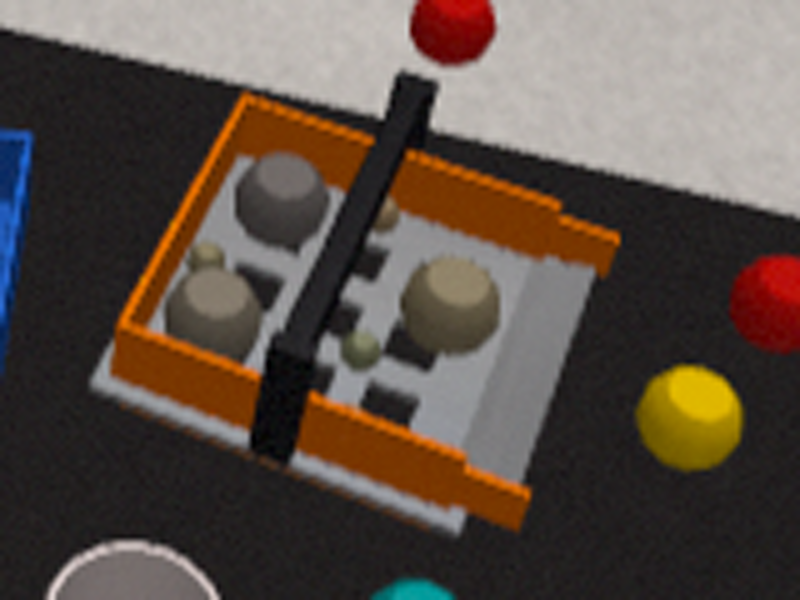

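View pics/top.png

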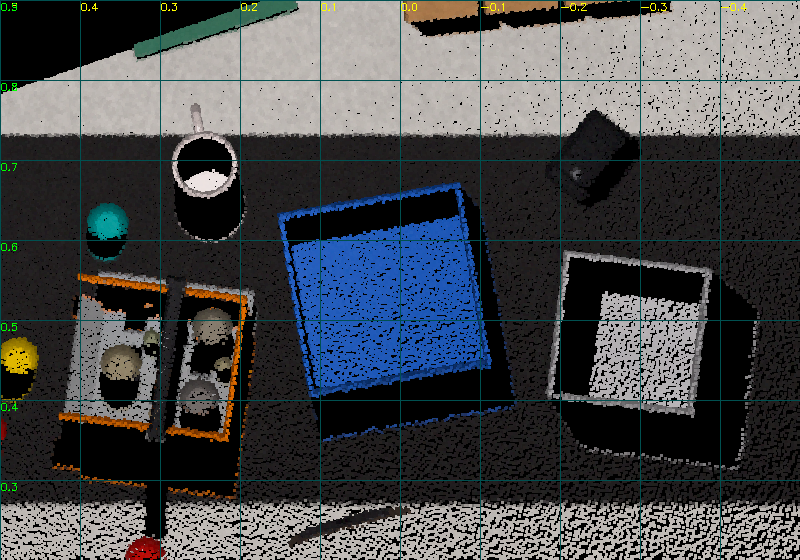

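Scene: the sieve is at about (0.45, 0.30), spout towards +y; the tray is at (0.54, 0.02) and the pan at (0.49, -0.28). The mug is at (0.70, 0.25) and the mouse at (0.70, -0.24). Next I fit poses from the depth and check reachability.

Run:
```python
from cell import cams,inverse_kinematics,sensors
from h import *
d=np.load("pics/scene0.npy");P=cloud(cams,"scene",d);q=P[d>0]
def sel(lo,hi,x0,x1,y0,y1):
    k=(q[:,0]>x0)&(q[:,0]<x1)&(q[:,1]>y0)&(q[:,1]<y1)&(q[:,2]>lo)&(q[:,2]<hi);return q[k]
b=sel(.112,.126,.25,.7,.1,.5); print("bar",len(b),b[:,2].mean(),cv2.minAreaRect((b[:,:2]*1000).astype(np.float32)))
for n,a in dict(pan=(.06,.085,.35,.62,-.45,-.15),tray=(.052,.07,.35,.7,-.14,.165),sievewall=(.064,.08,.33,.6,.17,.45)).items():
    r=sel(*a);r=r[r[:,2]>np.percentile(r[:,2],97)-.006] if n=="pan" else r
    print(n,len(r),np.percentile(r[:,2],[5,50,95]),cv2.minAreaRect((r[:,:2]*1000).astype(np.float32)))
from scipy.spatial.transform import Rotation as Ro
def T(yaw,tip,sg):  # sieve R then tool
    S=Ro.from_euler('z',yaw,degrees=True).as_matrix()@Ro.from_euler('x',-tip,degrees=True).as_matrix()
    return S, S@np.array([[0,0,sg],[0,sg,0],[-1,0,0]]).astype(float)
for sg in (1,-1):
  for n,p,yaw,tip in [("grasp",(.45,.3,.105),-6,0),("pan",(.49,-.28,.2),-6,0),("panb",(.49,-.28,.2),-6,-20),("tip",(.54,-.05,.2),9,0),("t30",(.54,-.05,.2),9,30),("t50",(.54,-.05,.2),9,50),("t65",(.54,-.05,.2),9,65),("t80",(.54,-.05,.2),9,80)]:
    S,R=T(yaw,tip,sg); R[:,2]=np.cross(R[:,0],R[:,1])
    j=inverse_kinematics(np.array(p)+.019*R[:,0],R); print(sg,n,None if j is None else np.round(j,2))
```

```text
bar 434 0.11566274931607179 ((450.4046325683594, 292.3927307128906), (21.291637420654297, 205.9149932861328), 82.46095275878906)
pan 428 [0.06486706 0.06742573 0.07035616] ((482.86065673828125, -286.74609375), (185.70913696289062, 185.86175537109375), 82.62467956542969)
tray 804 [0.05275181 0.057303   0.06028075] ((536.5037231445312, 18.34162139892578), (235.02622985839844, 230.60659790039062), 10.019353866577148)
sievewall 950 [0.06467067 0.068676   0.0729899 ] ((452.76953125, 298.66973876953125), (205.75193786621094, 202.12869262695312), 87.6910629272461)
1 grasp [ 0.47  0.54  1.89 -0.    0.7  -1.  ]
1 pan [-0.64  0.44  1.75 -0.    0.95 -2.1 ]
1 panb [-0.76  0.51  1.67  0.3   1.2  -2.37]
1 tip [-0.21  0.41  1.8  -0.    0.93 -1.94]
1 t30 [ 0.02  0.44  1.88 -0.7   0.88 -1.24]
1 t50 [ 0.15  0.52  1.92 -1.08  1.05 -0.84]
1 t65 None
1 t80 None
-1 grasp [ 0.47  0.54  1.89 -0.    0.7   2.14]
-1 pan [-0.64  0.44  1.75 -0.    0.95  1.04]
-1 panb [-0.76  0.51  1.67  0.3   1.2   0.77]
-1 tip [-0.21  0.41  1.8  -0.    0.93  1.2 ]
-1 t30 [ 0.02  0.44  1.88 -0.7   0.88  1.9 ]
-1 t50 [ 0.15  0.52  1.92 -1.08  1.05  2.31]
-1 t65 None
-1 t80 None
```

```bash
cat >> h.py <<'E'
from scipy.spatial.transform import Rotation as Ro
TRAY=np.array([.5365,.0183,0]);PAN=np.array([.4829,-.2867,0]);PYAW=-7.4
GZ=.108  # grasp height on the sieve
def pose(p,yaw,tip,sg=1,roll=0):
    """TCP pose with the sieve's grasp point (0,0,GZ) at p; tip>0: spout down; roll about sieve y"""
    S=(Ro.from_euler('z',yaw,degrees=True)*Ro.from_euler('x',-tip,degrees=True)*Ro.from_euler('y',roll,degrees=True)).as_matrix()
    R=np.column_stack([-S[:,2],sg*S[:,1],sg*S[:,0]])
    return np.asarray(p)+.019*R[:,0],R,S
def lip(L,yaw,tip,sg=1):
    """same, spout lip at L"""
    S=pose([0,0,0],yaw,tip,sg)[2]
    return pose(np.asarray(L)-S@[0,.117,.038-GZ],yaw,tip,sg)
E
python3 - <<'E'
from cell import inverse_kinematics
from h import *
for sg in (1,-1):
  for yaw in range(-180,180,15):
    out=[]
    for z in (.11,.15):
      mx=[]
      dr=np.array([-np.sin(np.radians(yaw)),np.cos(np.radians(yaw)),0])
      for tip in (0,20,40,50,60,70,80):
        L=TRAY-dr*.05+[0,0,z]
        p,R,S=lip(L,yaw,tip,sg);j=inverse_kinematics(p,R);mx.append('.' if j is None else 'X')
      out.append(''.join(mx))
    if 'X' in ''.join(out): print(sg,yaw,out)
E
```

```text
1 -180 ['XXXXXXX', 'XXXXXXX']
1 -165 ['XXXXXXX', 'XXXXXXX']
1 -150 ['XXXXXXX', 'XXXXXXX']
1 -135 ['XXXXXXX', 'XXXXXXX']
1 -120 ['XXXXXXX', 'XXXXXXX']
1 -105 ['XXXXXXX', 'XXXXXXX']
1 -90 ['XXXXXXX', 'XXXXXXX']
1 -75 ['XXXXXXX', 'XXXXXXX']
1 -60 ['XXXXXXX', 'XXXXXXX']
1 -45 ['XXXXXXX', 'XXXXXXX']
1 -30 ['XXXXXXX', 'XXXXXXX']
1 -15 ['XXXXXXX', 'XXXXXXX']
1 0 ['XXXXXX.', 'XXXXXX.']
1 15 ['XXXX...', 'XXXX...']
1 30 ['XXX....', 'XXX....']
1 45 ['XXX....', 'XXX....']
1 60 ['.XX.XXX', '.XX..XX']
1 75 ['..XXXXX', '..X.XXX']
1 90 ['..XXXXX', '...XXXX']
1 105 ['..XXXXX', '..XXXXX']
1 120 ['XXXXXXX', 'XXXXXXX']
1 135 ['XXXXXXX', 'XXXXXXX']
1 150 ['XXXXXXX', 'XXXXXXX']
1 165 ['XXXXXXX', 'XXXXXXX']
-1 -180 ['XXXXXXX', 'XXXXXXX']
-1 -165 ['XXXXXXX', 'XXXXXXX']
-1 -150 ['XXXXXXX', 'XXXXXXX']
-1 -135 ['XXX....', 'XXXXXXX']
-1 -120 ['X......', 'X......']
-1 -75 ['X......', 'X......']
-1 -60 ['XX.....', 'XXX...X']
-1 -45 ['XXXXXXX', 'XXXXXXX']
-1 -30 ['XXXXXXX', 'XXXXXXX']
-1 -15 ['XXXXXXX', 'XXXXXXX']
-1 0 ['XXXXXX.', 'XXXXXX.']
-1 15 ['XXXX...', 'XXXX...']
-1 30 ['XXX....', 'XXX....']
-1 45 ['XXX....', 'XXX....']
-1 60 ['XXX.X..', 'XXX....']
-1 75 ['XXXX...', 'XXX....']
-1 90 ['XXX....', 'XXXX...']
-1 105 ['XXXX...', 'XXXXX..']
-1 120 ['XXXXX..', 'XXXXXX.']
-1 135 ['XXXXXX.', 'XXXXXX.']
-1 150 ['XXXXXX.', 'XXXXXXX']
-1 165 ['XXXXXXX', 'XXXXXXX']
```

Run:
```python
from cell import robot, claw, sensors, cams
from h import *
g=np.array([.4504,.2924,GZ])
p,R,_=pose(g,-7.5,0,-1)
robot.movep(p+[0,0,.11],R); robot.line_to(p,.12)
s=sensors.get_state();print("down",s["clock"],s["ee_pos"],s["ft_force"])
claw.command_gripper(0.0)
s=sensors.get_state();print("grip",s["clock"],s["opening"],s["ft_force"])
robot.line_to(p+[0,0,.11],.1)
s=sensors.get_state();print("lift",s["clock"],s["opening"],s["ft_force"],s["ft_torque"])
im,_=cams.capture("scene");im2,_=cams.capture("wrist")
cv2.imwrite("pics/lift.png",np.vstack([im[100:300,200:520],im2[::2,::2]]))
```

```text
down 4.3167 [0.45071494 0.29254145 0.08956803] [0.0412949  0.76487851 0.01348119]
grip 5.525 0.16429665630102688 [-0.82959608 -0.79668806  0.01548867]
lift 6.775 0.1662542710781585 [ 0.16598325  0.13993395 -6.94334268] [ 0.01283472 -0.03752512 -0.03176094]
```

View pics/lift.png

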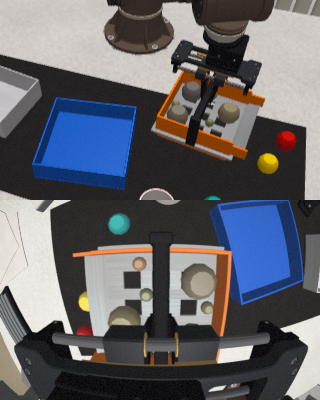

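Lift is good: 6.9 N, so all the stones are aboard, and the bar is held in the middle. Moving over the pan and rocking.

```bash
cat >> h.py <<'E'
def rock(robot,seq,h=.10,yaw=PYAW):
    """plate centre kept at pan centre, sieve bottom at h; seq of (tip,roll,dx,dy[,dyaw])"""
    for t,r,dx,dy,*w in seq:
        y=yaw+(w[0] if w else 0)
        S=pose([0,0,0],y,t,-1,r)[2]
        c=PAN+[0,0,h+.028]+S@[dx,dy,0]
        p,R,_=pose(c+S@[0,0,GZ-.028],y,t,-1,r); robot.movep(p,R)
E
python3 - <<'E'
from cell import robot, claw, sensors, cams
from h import *
p,R,_=pose(PAN+[0,0,.11+GZ],PYAW,0,-1)
robot.line_to(p,.2,R)
s=sensors.get_state();print("over",s["clock"],s["ft_force"],s["ft_torque"])
rock(robot,[(-10,0,0,0),(6,8,0,0),(-12,-8,0,0),(0,0,0,0)])
print(sensors.get_state()["clock"])
rock(robot,[(0,0,.012,0),(0,0,-.012,0),(0,0,.012,0),(0,0,-.012,0),(0,0,0,0)])
robot.sleep(.3)
s=sensors.get_state();print("rocked",s["clock"],s["ft_force"],s["ft_torque"],s["opening"])
im,_=cams.capture("scene");im2,_=cams.capture("wrist")
cv2.imwrite("pics/rock1.png",np.hstack([cv2.resize(im[130:280,100:300],(600,450)),cv2.resize(im2[50:350,220:],None,fx=.5,fy=.5)[:,:200].repeat(3,0)[:450]]) if 0 else im2[20:380,100:560])
E
```

```text
over 9.925 [ 0.11880652 -0.46400739 -5.5612672 ] [ 0.08053982 -0.04859221 -0.01781923]
11.5917
rocked 13.1417 [ 0.16078635 -0.71005544 -5.13871195] [ 0.09551063 -0.0138989  -0.06224858] 0.16617712341748006
```

View pics/rock1.png

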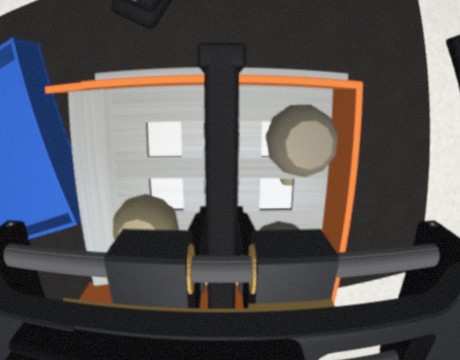

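Run:
```python
from cell import robot, sensors, cams
from h import *
s=sensors.get_state();print(s["clock"],s["ft_force"],s["ee_pos"])
im,_=cams.capture("scene")
im2,_=cams.capture("wrist")
cv2.imwrite("pics/s2.png",np.vstack([cv2.resize(im[110:290,90:410],(800,450),interpolation=cv2.INTER_CUBIC)]))
```

```text
13.2417 [-0.35212755 -0.05821371 -5.73115847] [ 0.48277538 -0.28669356  0.18904389]
```

View pics/s2.png

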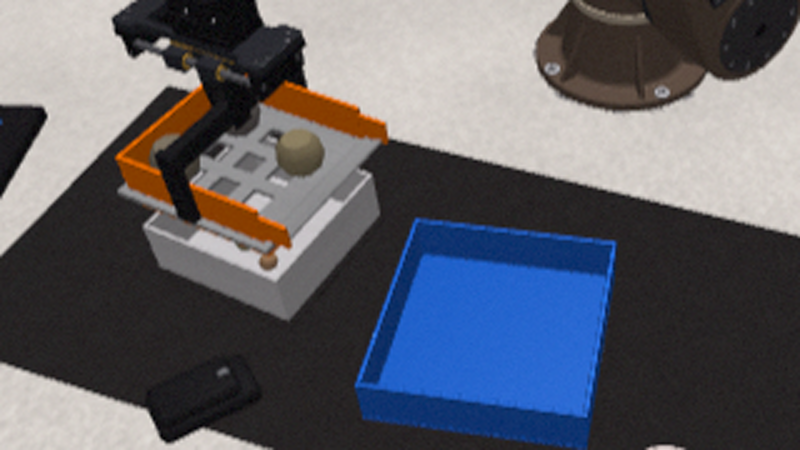

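```bash
cat > shot.py <<'E'
from cell import robot, sensors, cams
from h import *
import sys
p,R,_=pose(PAN+[0,0,.25+GZ],PYAW,0,-1); robot.line_to(p,.15,R); robot.sleep(.2)
im,_=cams.capture("scene"); im2,_=cams.capture("wrist"); im3,_=cams.capture("side")
a=cv2.resize(im[90:250,120:320],(500,400),interpolation=cv2.INTER_CUBIC)
b=cv2.resize(im2[20:380,80:560],(300,225)); c=cv2.resize(im3[170:370,310:510],(300,300))
o=np.zeros((525,800,3),np.uint8);o[:400,:500]=a;o[:225,500:]=b;o[225:,500:]=c
cv2.imwrite(f"pics/{sys.argv[1]}.png",o);print(sensors.get_state()["clock"])
E
python3 - <<'E'
from cell import robot, sensors
from h import *
rock(robot,[(-14,12,0,0),(6,12,0,0),(6,-12,0,0),(-14,-12,0,0),(-14,12,0,0),(5,0,0,0),(0,0,0,0,8),(0,0,0,.012,-8),(0,0,0,-.012,8),(0,0,0,.012,-8),(0,0,0,0)])
print(sensors.get_state()["clock"])
E
python3 shot.py r2
```

```text
18.0
19.5
```

View pics/r2.png

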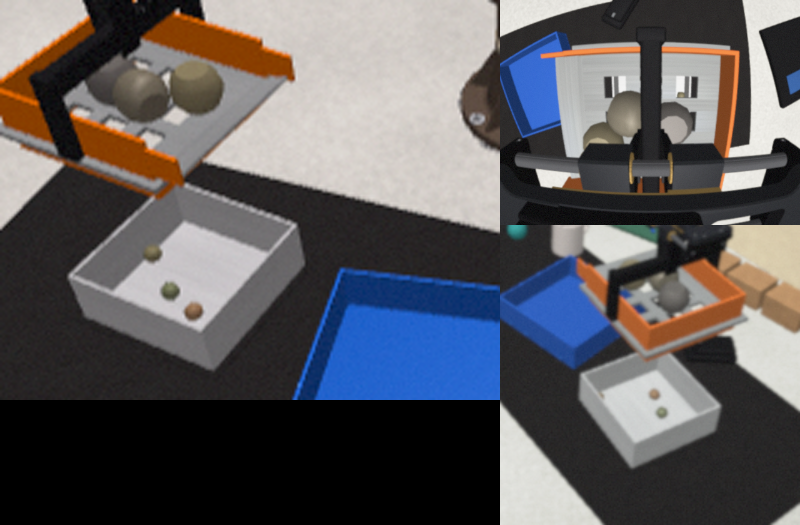

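Run:
```python
from cell import cams
from h import *
def pf(w):
    a=np.radians(PYAW);w=w-PAN;return np.round([w[0]*np.cos(a)+w[1]*np.sin(a),-w[0]*np.sin(a)+w[1]*np.cos(a)],3)
for x,y in [(152,252),(170,290),(193,311)]: print("scene",pf(ray(cams,"scene",120+x*.4,90+y*.4,.014)))
for x,y in [(654,394),(662,412),(602,395)]: print("side",pf(ray(cams,"side",310+(x-500)*2/3,170+(y-225)*2/3,.014)))
sc,_=cams.capture("scene");si,_=cams.capture("side");w,_=cams.capture("wrist")
o=np.zeros((600,800,3),np.uint8)
o[:300,:400]=cv2.resize(sc[80:170,115:235],(400,300),interpolation=cv2.INTER_CUBIC)
o[:300,400:]=cv2.resize(si[180:270,360:480],(400,300),interpolation=cv2.INTER_CUBIC)
o[300:,:400]=cv2.resize(w[80:305,150:450],(400,300))
o[300:,400:]=cv2.resize(si[245:335,350:470],(400,300),interpolation=cv2.INTER_CUBIC)
cv2.imwrite("pics/z.png",o)
```

```text
scene [-0.018 -0.077]
scene [ 0.022 -0.018]
scene [0.037 0.027]
side [0.035 0.025]
side [ 0.022 -0.019]
side [-0.056  0.068]
```

View pics/z.png

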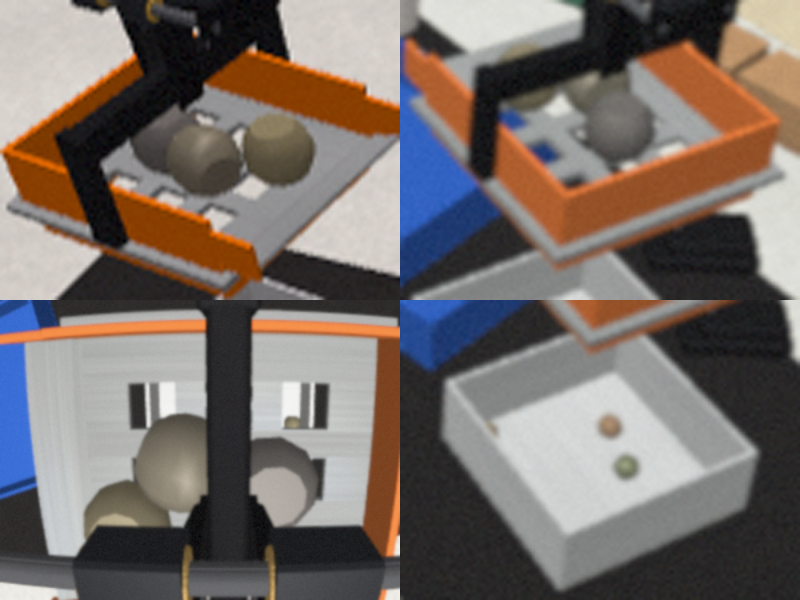

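Run:
```python
from cell import cams
from h import *
a=np.radians(PYAW);M=np.array([[np.cos(a),np.sin(a),0],[-np.sin(a),np.cos(a),0],[0,0,1]])
for n,pts in dict(scene=[(-.056,.068)],side=[(-.056,.068),(-.018,-.077)]).items():
    m=cams.camera_model(n);c=M@(-m["R"].T@m["t"]-PAN);print(n,"cam in pan",c.round(2))
    for x,y in pts:
        for z in (.005,.014,.023):
            s=np.array([x,y,z]);d=c-s
            for ax in (0,1):
                t=(np.sign(d[ax])*.087-s[ax])/d[ax];print((x,y,z),"xy"[ax],"wall cross",(s+d*t).round(3))
im,_=cams.capture("side");u,v=378,283;print(im[v-4:v+5,u-4:u+5].tolist())
```

```text
scene cam in pan [0.57 0.67 0.88]
(-0.056, 0.068, 0.005) x wall cross [0.087 0.204 0.204]
(-0.056, 0.068, 0.005) y wall cross [-0.036  0.087  0.033]
(-0.056, 0.068, 0.014) x wall cross [0.087 0.204 0.211]
(-0.056, 0.068, 0.014) y wall cross [-0.036  0.087  0.041]
(-0.056, 0.068, 0.023) x wall cross [0.087 0.204 0.218]
(-0.056, 0.068, 0.023) y wall cross [-0.036  0.087  0.05 ]
side cam in pan [-0.57 -0.66  0.96]
(-0.056, 0.068, 0.005) x wall cross [-0.087  0.024  0.063]
(-0.056, 0.068, 0.005) y wall cross [-0.165 -0.087  0.208]
(-0.056, 0.068, 0.014) x wall cross [-0.087  0.024  0.071]
(-0.056, 0.068, 0.014) y wall cross [-0.165 -0.087  0.215]
(-0.056, 0.068, 0.023) x wall cross [-0.087  0.024  0.08 ]
(-0.056, 0.068, 0.023) y wall cross [-0.165 -0.087  0.222]
(-0.018, -0.077, 0.005) x wall cross [-0.087 -0.15   0.125]
(-0.018, -0.077, 0.005) y wall cross [-0.027 -0.087  0.021]
(-0.018, -0.077, 0.014) x wall cross [-0.087 -0.15   0.133]
(-0.018, -0.077, 0.014) y wall cross [-0.027 -0.087  0.03 ]
(-0.018, -0.077, 0.023) x wall cross [-0.087 -0.15   0.141]
(-0.018, -0.077, 0.023) y wall 
[... 724 characters left out ...]
 148, 155], [179, 183, 183], [204, 206, 205], [212, 213, 210], [211, 211, 209]], [[157, 157, 158], [172, 174, 174], [174, 180, 182], [150, 163, 168], [135, 148, 155], [171, 177, 177], [204, 207, 204], [211, 212, 209], [214, 214, 210]], [[157, 157, 156], [166, 166, 165], [177, 179, 178], [173, 178, 180], [158, 165, 168], [177, 182, 182], [206, 206, 205], [213, 213, 211], [213, 213, 211]], [[156, 156, 155], [158, 158, 157], [168, 168, 167], [179, 180, 179], [181, 184, 185], [191, 195, 195], [207, 208, 206], [213, 213, 210], [212, 213, 210]], [[150, 152, 152], [155, 155, 153], [160, 159, 158], [170, 168, 170], [185, 185, 185], [200, 200, 198], [208, 208, 207], [213, 213, 211], [215, 214, 213]]]
```

The three stones in the scene view plus the tan one by the pan's (-x,+y) corner in the side view make four. Each one that only one camera shows is correctly hidden by a wall from the other, so all four are in the pan and the three large ones are in the sieve. Now tipping.

Run:
```python
from cell import robot, sensors, cams
from h import *
Y=-12;dr=np.array([np.sin(np.radians(12)),np.cos(np.radians(12)),0])
L=TRAY-dr*.055+[0,0,.12]
p,R,_=lip(L+[0,0,.05],Y,0,-1); robot.line_to(p,.2,R)
for tip in (12,22,28,33,38,43,48,53,58,63):
    p,R,_=lip(L,Y,tip,-1); robot.movep(p,R)
    if tip>25: robot.sleep(.15)
robot.sleep(.5)
s=sensors.get_state();print(s["clock"],s["ft_force"],s["opening"])
a,_=cams.capture("scene");b,_=cams.capture("side")
o=np.zeros((560,800,3),np.uint8)
o[:,:400]=cv2.resize(a[110:320,200:350],(400,560),interpolation=cv2.INTER_CUBIC);o[:400,400:]=cv2.resize(b[130:330,270:470],(400,400))
cv2.imwrite("pics/tip.png",o)
```

```text
25.1667 [-0.64983113 -0.31012019 -2.36753093] 0.16640894872358192
```

View pics/tip.png

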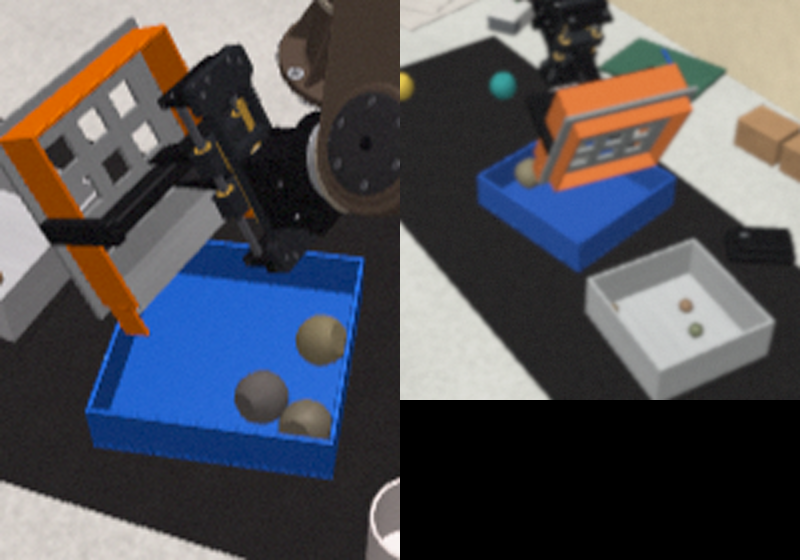

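```bash
cat > meas.py <<'E'
from h import *
from scipy.optimize import least_squares
def grab(cams,n,k=6):
    im=[];D=[]
    for _ in range(k):
        a,d=cams.capture(n);im.append(a.astype(float));D.append(d)
    d=np.median(D,0);return np.mean(im,0),cloud(cams,n,d),d>0
def local(q,v):
    a=np.radians(v[2]);w=q[:,:2]-v[:2];return np.c_[w[:,0]*np.cos(a)+w[:,1]*np.sin(a),-w[:,0]*np.sin(a)+w[:,1]*np.cos(a)]
def fitsq(q,v0,half,res=None):
    def f(v):
        l=local(q,v);return (np.abs(l).max(1)-half)*1000
    r=least_squares(f,v0,loss="soft_l1",f_scale=1.5,x_scale=[.001,.001,.5]);return r.x,np.median(np.abs(f(r.x)))
E
python3 - <<'E'
from cell import robot, sensors, cams
from meas import *
p,R,_=lip(TRAY+[0.04,.03,.22],PYAW,0,-1)
s=sensors.get_state();robot.line_to(s["ee_pos"]+[0,0,.08],.15);robot.line_to(p,.2,R);robot.sleep(.3)
for n in ("scene","side"):
    im,P,ok=grab(cams,n)
    k=ok&(np.abs(P[...,0]-.483)<.125)&(np.abs(P[...,1]+.287)<.125)&(P[...,2]>.045)&(P[...,2]<.09)
    q=P[k];zt=np.percentile(q[:,2],90);
    for band in (.004,.006):
        r=q[np.abs(q[:,2]-zt)<band];print(n,len(r),zt.round(4),fitsq(r,[.483,-.287,-7.4],.089))
print(sensors.get_state()["clock"])
E
```

```text
scene 293 0.0681 (array([ 0.4833376 , -0.28607096, -7.17728904]), np.float64(1.028341850187131))
scene 359 0.0681 (array([ 0.48355732, -0.28590345, -7.19428683]), np.float64(0.8937858295091639))
side 468 0.0692 (array([ 0.47806437, -0.28685238, -7.1216908 ]), np.float64(1.1404822990580472))
side 562 0.0692 (array([ 0.47780364, -0.28707408, -7.11973537]), np.float64(0.987650285764273))
28.1
```

Run:
```python
from cell import robot, sensors, cams
from meas import *
c=np.array([.481,-.2864,0]);h=.085
p,R,_=pose(c+[0,0,h+.05+GZ],-7.15,0,-1);robot.line_to(p,.2,R)
p,R,_=pose(c+[0,0,h+GZ],-7.15,0,-1);robot.line_to(p,.1,R);robot.sleep(.4)
s=sensors.get_state();print(s["clock"],s["ee_pos"]-p)
for n in ("scene","side"):
    im,P,ok=grab(cams,n)
    B,G,Rr=im[...,0],im[...,1],im[...,2]
    k=ok&(Rr>90)&(Rr>2.2*B)&(Rr>1.4*G)&(np.linalg.norm(P[...,:2]-c[:2],axis=-1)<.17)
    q=P[k];np.save(f"pics/or_{n}.npy",q)
    zt=h+.073;r=q[np.abs(q[:,2]-zt)<.006];l=local(r,[*c[:2],-7.15])
    print(n,len(r),"z",np.percentile(q[:,2],[90,95,99]).round(4))
    # side walls: |y|<.08 ; back wall
    for sg in (1,-1):
        w=l[(sg*l[:,0]>.07)&(np.abs(l[:,1])<.075)]
        if len(w)>10: f=np.polyfit(w[:,1],w[:,0],1);print(" xwall",sg,len(w),np.median(w[:,0]).round(4),np.percentile(w[:,0],[10,90]).round(4),"slope deg",np.degrees(f[0]).round(2))
    w=l[(l[:,1]<-.07)&(np.abs(l[:,0])<.075)]
    if len(w)>10: f=np.polyfit(w[:,0],w[:,1],1);print(" ywall",len(w),np.median(w[:,1]).round(4),np.percentile(w[:,1],[10,90]).round(4),np.degrees(f[0]).round(2))
    b=P[ok&(np.linalg.norm(P[...,:2]-c[:2],axis=-1)<.13)&(np.abs(P[...,2]-h-.118)<.006)];lb=local(b,[*c[:2],-7.15])
    lb=lb[np.abs(lb[:,1])<.016];print(" bar x",np.percentile(lb[:,0],[.5,1,99,99.5]).round(4),"y",np.median(lb[:,1]).round(4),len(lb))
```

```text
30.4917 [ 4.38828355e-05 -3.82821027e-05  2.64139252e-04]
scene 291 z [0.1558 0.1565 0.1577]
 xwall 1 95 0.0886 [0.0859 0.0899] slope deg -0.15
 xwall -1 60 -0.0866 [-0.0901 -0.0851] slope deg 0.81
 ywall 90 -0.0848 [-0.088  -0.0837] -0.09
 bar x [-0.0213 -0.0209  0.1014  0.1015] y 0.0025 229
side 334 z [0.1569 0.1577 0.168 ]
 xwall 1 66 0.0822 [0.0807 0.0851] slope deg 1.36
 xwall -1 91 -0.0932 [-0.0943 -0.0905] slope deg -0.41
 ywall 125 -0.0881 [-0.0888 -0.0858] 0.26
 bar x [-0.1061 -0.1055  0.0068  0.0087] y -0.0015 258
```

```bash
cat > low.py <<'E'
from cell import robot, sensors, cams
from h import *
import sys
dx,dy=float(sys.argv[1])/1000,float(sys.argv[2])/1000;yaw=-7.15;end=float(sys.argv[3])/1000
S=pose([0,0,0],yaw,0,-1)[2];c=np.array([.481,-.2864,0])+S@[dx,dy,0]
def F(n=6):
    o=[]
    for _ in range(n): robot.sleep(.02);s=sensors.get_state();o.append(np.r_[s["ft_force"],s["ft_torque"]])
    return np.mean(o,0)
p,R,_=pose(c+[0,0,.078+GZ],yaw,0,-1);robot.line_to(p,.05,R);robot.sleep(.3);f0=F(12)
for h in np.arange(.072,end-1e-6,-.002):
    p,R,_=pose(c+[0,0,h+GZ],yaw,0,-1);robot.line_to(p,.03,R);f=F()-f0
    print(round(h*1000,1),(S.T@f[:3]).round(1),(S.T@f[3:]).round(2))
    if np.abs(f[:3]).max()>5: print("contact");break
print(sensors.get_state()["clock"])
E
python3 low.py 1.9 -1.0 50
```

```text
72.0 [ 0.   0.4 -0.1] [-0.   -0.01 -0.02]
70.0 [-0.2  0.4  0.1] [ 0.01 -0.   -0.01]
68.0 [-0.1  0.2  0.3] [ 0.03 -0.02 -0.02]
66.0 [ 0.   0.2 -0. ] [ 0.    0.01 -0.03]
64.0 [-0.   0.3 -0.3] [-0.   -0.03  0.  ]
62.0 [0.3 0.5 0. ] [ 0.01 -0.02  0.01]
60.0 [-0.2  0.2  0. ] [ 0.02 -0.02  0.01]
58.0 [-0.1  0.5  0.1] [-0.01 -0.   -0.  ]
56.0 [ 0.2  0.2 -0.2] [ 0.   -0.03  0.02]
54.0 [-0.2  0.4 -0.1] [ 0.    0.01 -0.01]
52.0 [0.2 0.4 0.1] [ 0.   -0.01  0.01]
50.0 [0.2 0.2 0.2] [ 0.   -0.01  0.02]
36.1917
```

Run:
```python
from cell import robot, claw, sensors, cams
from meas import *
def fz():
    o=[]
    for _ in range(6): robot.sleep(.02);o.append(sensors.get_state()["ft_force"][2])
    return np.mean(o)
for i in range(8):
    s=sensors.get_state();f=fz();print(s["ee_pos"][2].round(4),f.round(2))
    if f>-1.: break
    robot.line_to(s["ee_pos"]*[1,1,0]+[0,0,s["ee_pos"][2]-.0008],.02)
claw.command_gripper(1.0)
p=sensors.get_state()["ee_pos"]
robot.line_to(p+[0,0,.08],.08);robot.line_to(p+[0,0,.22],.2);robot.sleep(.5)
print(sensors.get_state()["clock"],sensors.get_state()["ft_force"])
for n in ("scene","side"):
    im,P,ok=grab(cams,n,3);k=ok&(im[...,2]>90)&(im[...,2]>2.2*im[...,0])&(im[...,2]>1.4*im[...,1])&(np.linalg.norm(P[...,:2]-[.483,-.287],axis=-1)<.17)
    q=P[k];q=q[(q[:,2]>.11)&(q[:,2]<.13)];l=local(q,[.4829,-.2873,-7.15])
    for nm,m in dict(xp=l[:,0]>.07,xm=l[:,0]<-.07,ym=l[:,1]<-.07).items(): print(n,nm,m.sum(),np.percentile(q[m,2],[50,90]).round(4),np.median(l[m],0).round(4))
a,_=cams.capture("scene");b,_=cams.capture("side")
o=np.zeros((500,800,3),np.uint8);o[:,:500]=cv2.resize(a[130:330,140:340],(500,500),interpolation=cv2.INTER_CUBIC);o[:300,500:]=cv2.resize(b[180:380,310:510],(300,300));cv2.imwrite("pics/end.png",o)
```

```text
0.139 -2.55
0.1381 -2.99
0.1373 -2.94
0.137 5.72
41.1833 [-0.28210956  0.2287104   0.32427981]
scene xp 194 [0.1175 0.1197] [0.0887 0.0216]
scene xm 165 [0.1171 0.1198] [-0.0857  0.0176]
scene ym 228 [0.1169 0.1197] [ 0.0109 -0.0847]
side xp 197 [0.1174 0.121 ] [ 0.0816 -0.0182]
side xm 195 [0.1182 0.1208] [-0.0932 -0.0286]
side ym 257 [0.1175 0.121 ] [-0.0045 -0.0882]
```

View pics/end.png

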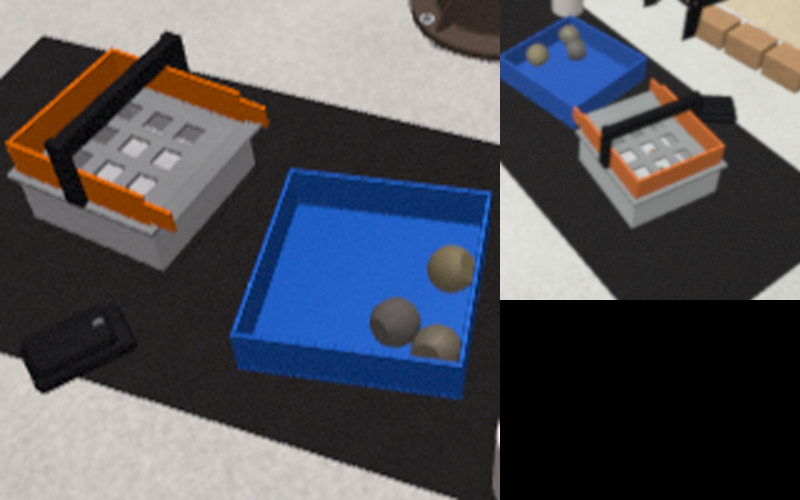

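The sieve is seated and level: all three wall tops read about 0.120–0.121 m (expected 0.121), and the pan rim is hidden under the plate. The three large stones are in the tray and the arm is clear.

```bash
python3 -c "
from cell import order
print(order.sign_off())"
```

```text
the job is handed in; nothing more can be done
None
```

The job is handed in at about 42 s of the 72 s. By my checks every step was met, though the robot reports no verdict.

- **Sieving:** I gripped the sieve by its bar and rocked it over the pan until all four small stones had dropped through. No single view showed all four. The scene camera saw three and the side camera saw the fourth near the pan wall. The geometry confirmed that each stone only one camera saw was hidden from the other by a pan wall.
- **Tipping:** I tipped the sieve about 63° over the tray. All three large stones are in the tray, resting towards its far side, and the sieve was empty.
- **Seating:** The sieve went into the pan with no sideways force and met a firm stop at about the seated height. Its three wall tops then read 0.120–0.121 m, against 0.121 m expected, so it is level and home.
- **Clearance:** The gripper is open and clear of everything. The mouse looked unmoved in the last picture. The mug was only partly in view there, and the arm never went near it.

**Disagreement:** the two cameras differed by about 5 mm on the pan's position along x. I measured the sieve relative to the pan in each camera and split the remaining 1–2 mm difference; the free insertion bore that out.

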